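# Make ready a four-up block-printing bed

### The job

Make the printing bed ready: pull the bed-lock knob up, turn it from the red dot to the green dot and let it drop into its slot, then lower the blue mask frame over both pins until it lies flat on the bed. After that, stand every printing block that is there, upright and flat on the bed, in the window over the card of its own colour, and only then pull the knob, turn it back to the red dot and let it drop home. Leave the other things on the table where they are.

Things in the scene. Friction and masses are not known exactly. Their poses are not given: they have to be found in the camera images.
- bed: Fixed grey printing bed, a slab 190 (its x) x 360 (its long y axis) x 20 mm thick; z up. Origin on the table under the point half-way between the two pins; the slab runs from y = -125 to y = +235 mm. White sheet between the pins with four colour cards; the bed-lock knob stands at y = +180 mm.
- seat (a point): Point on the bed's top surface (20 mm above the table) half-way between the two pins, axes as the bed.
- pin_a (a point): Foot of the steel register pin at bed y = -94 mm, on the bed's top surface. Pin: 8 mm diameter, stands 24 mm above the bed, the last 5 mm tapered to 3 mm.
- pin_b (a point): Foot of the other, equal pin, at bed y = +94 mm.
- lock_grip (a point): Bed-lock knob: a black bar grip, 42 long x 14 wide, its top 50 mm above the bed, on a round skirt whose top is 17.5 mm above the bed. This point is on the vertical turning axis, in the bar, 37 mm above the bed when the knob is down; it rises with the knob. Its x axis runs along the bar and over the yellow pointer (it turns with the knob), z up: pinch the bar from above across its 14 mm, along its y axis. Steel hump and coloured dots around it are 10 mm high at most.
- lock_lift (a joint): How far the knob is pulled up (m): 0 = dropped fully home, stop at 0.016. A spring pushes it down with 4 N at 0 and 7 N at the top. The pointer clears the steel hump between the two slots from 0.0075 on; let go between the slots it rests on the hump at about 0.0075.
- lock_knob (a joint): Turn of the knob (rad), growing anticlockwise seen from above: 0 = pointer in the slot at the red dot (locked for printing), 1.2 = pointer in the slot at the green dot (open for loading); hard stops at both. It drops into a slot when within about 0.1 rad of it.
- frame_c (a point): Light blue mask frame, plate 160 (x) x 216 (y, long) x 12 mm, 0.3 kg, with four windows 55 (x) x 71 (y) mm centred at x = +-37, y = +-45 mm, and two through holes of 11 mm diameter at x = 0, y = +-94 mm, for the pins. On its middle a wooden grip bar, 14 (x) x 36 (y) mm, up to 48 mm above the underside. This point is at the middle, 24 mm above the underside; z up. The frame is the same turned by half a turn; either way round is right.
- block_red_c (a point): Printing block with red base 44 (x) x 60 (y) x 18 mm, 0.2 kg, and on it a wooden grip bar 14 (x) x 36 (y) mm up to 52 mm above the underside. This point is its centre, 26 mm above the underside; z up. The block is the same turned by half a turn. May be absent in a run (None from the start).
- card_red: Flat red paper card 46 (x) x 62 (y) mm, under 1 mm thick, fixed on the bed; origin at its centre on the bed's top surface, axes as the bed. When the frame is on its pins one of its windows is centred over the card. Which colour lies in which corner varies; always there.
- block_yellow_c (a point): Printing block with yellow base 44 (x) x 60 (y) x 18 mm, 0.2 kg, and on it a wooden grip bar 14 (x) x 36 (y) mm up to 52 mm above the underside. This point is its centre, 26 mm above the underside; z up. The block is the same turned by half a turn. May be absent in a run (None from the start).
- card_yellow: Flat yellow paper card 46 (x) x 62 (y) mm, under 1 mm thick, fixed on the bed; origin at its centre on the bed's top surface, axes as the bed. When the frame is on its pins one of its windows is centred over the card. Which colour lies in which corner varies; always there.
- block_green_c (a point): Printing block with green base 44 (x) x 60 (y) x 18 mm, 0.2 kg, and on it a wooden grip bar 14 (x) x 36 (y) mm up to 52 mm above the underside. This point is its centre, 26 mm above the underside; z up. The block is the same turned by half a turn. May be absent in a run (None from the start).
- card_green: Flat green paper card 46 (x) x 62 (y) mm, under 1 mm thick, fixed on the bed; origin at its centre on the bed's top surface, axes as the bed. When the frame is on its pins one of its windows is centred over the card. Which colour lies in which corner varies; always there.
- block_black_c (a point): Printing block with black base 44 (x) x 60 (y) x 18 mm, 0.2 kg, and on it a wooden grip bar 14 (x) x 36 (y) mm up to 52 mm above the underside. This point is its centre, 26 mm above the underside; z up. The block is the same turned by half a turn. May be absent in a run (None from the start).
- card_black: Flat black paper card 46 (x) x 62 (y) mm, under 1 mm thick, fixed on the bed; origin at its centre on the bed's top surface, axes as the bed. When the frame is on its pins one of its windows is centred over the card. Which colour lies in which corner varies; always there.
- tub: Bystander, leave alone: white plastic tub, 100 mm across. Origin at its underside.
- ink_a: Bystander, leave alone: small yellow ink jar. Origin at its underside.
- ink_b: Bystander, leave alone: small red ink jar. Origin at its underside.
- paintbrush: Bystander, leave alone: paint brush lying down. Origin at its underside (lies along x).
- brayer: Bystander, leave alone: ink roller with wooden handle. Origin at its underside.
- spray: Bystander, leave alone: white spray bottle. Origin at its underside.
- eraser: Bystander, leave alone: white eraser, 60 mm long. Origin at its underside.
Not all that is in view belongs to the job. Of the things shaped like the part that bears block_green_c, the green one is meant.

How it is judged:
By the outcome, as a careful person would: the job done as asked, in the order asked, and still so for the second after the job is handed in, with the robot touching nothing.
Of block_red, block_yellow, block_green, block_black only 2 to 4 are there at a start; the rules pass over those that are not, and their reading is None.
At some moment in a run one of block_red, block_yellow, block_green, block_black may be knocked a few centimetres aside while the robot is not near it.
Once in a run the grip may slacken for a moment while it holds something.
It also fails if it takes over 210 s, if anything falls off the work surface, if the arm or the gripper's body presses on something with over 40 N, if the wrist force passes 120 N, or if a joint passes its speed limit or range.

### The arm

A 7-joint arm with a two-finger parallel gripper is mounted at the origin on the work surface. World frame = base frame: x ahead of the robot, y to its left, z up, the work surface at z = 0. Lengths are in mm, angles in rad, forces in N, time in s.
With the tool pointing down it reaches from about 425 to 1025 mm from the base axis. Payload 3.6 kg.
Tool frame: the origin (TCP) lies at the very end of the fingers, on their centre line; the grasp point (between the pads) lies env.hold_point_z behind it (env.hold_point_z is the distance from the TCP to the grasp point, in mm); z points along the fingers, y is the direction in which the jaws open and shut (so a half turn about z gives the same grasp; the last joint's range is limited). The gripper opens to 85 mm and grips with 20 to 120 N. Pads are 22 mm wide; open, the fingers measure 114 mm over their backs; the gripper's body (76 mm by 85 mm) begins 54 mm behind the grasp point. The pads swing forward as they close: fully open they stand 13 mm farther back than shut.
Start: joints at [1.228, 0.591, 0.048, 1.609, -0.033, 0.943, -0.034], TCP at [178.526, -702.679, 231.302] pointing down, gripper open.
Joint ranges: [-2.69, 2.69], [-0.47, 2.24], [-1.27, 1.36], [0.19, 2.51], [-1.53, 4.68], [0.08, 2.07], [-3.09, 3.09]. Speed limits (rad/s): [2.57, 2.57, 3.14, 3.14, 3.14, 3.14, 3.14].

### API

Orientations are given as a rotation vector (axis times angle).
In Python, from workcell import env gives the robot as it stands. Calls block until the motion is done:
- env.move_pose(position, orientation): joint-space move of the TCP to a pose.
- env.servo_line(position, max_speed=150, rot=None, guard=None): straight line of the TCP; rot=None keeps the orientation; max_speed is the mean speed in mm/s. With guard (N) it stops when the force on the tool has changed by that much, and returns True; else False.
- env.move_j(angles): joint-space move.
- env.set_gripper(opening, f_grip=None): opening from 0.0 (shut) to 1.0 (fully open); f_grip is the grip in N (None keeps the last); returns when the fingers have stopped.
- env.wait(seconds).
- env.solve_ik(position, orientation): joint angles nearest the present ones, or None.
- env.state(): the state.
- env.read_camera(name): name is "side" or "top" or "wrist"; returns (picture, depth): 480x640x3 uint8, red, green, blue; 480x640 float32, mm along the optical axis (not along the pixel's ray), 0 where there is no reading.
- env.get_calibration(name): a dict with "camera_matrix" (3x3 intrinsics, pixels), "xyz" and "attitude" of the camera in the world. Camera axes: x right, y up, looking along -z (the intrinsics and any distortion apply to the point x, -y, -z); pixel columns grow to the right and rows downward; lengths in mm; the calibration is good to about 2 mm. A picture is of the moment at which its call begins: read the wrist's pose just before it. get_calibration takes no time and is no camera call; for the wrist camera it gives the pose at the moment of the call.
A pose or a line that the arm cannot do raises env.Unreachable and nothing moves.
- env.sign_off(): hands the job in, once; it reports no verdict.
The state is a dict: "clock": time; "q": joint angles; "joint_vel": joint speeds; "effort": joint torques, N m; "eef_pos": TCP position; "orientation": TCP orientation; "contact_force": force on the tool from outside, world axes, zero at the start; "moment": the same for the moment, N m; "opening": opening from 0.0 (shut) to 1.0 (fully open).
Only numpy, scipy, OpenCV 4.12 (cv2) and the standard library are available. Lean on these libraries where they do the work, as an engineer would, in place of code of your own. Each camera call takes 0.05 s, during which the arm holds its last target.

## Working session

There is one attempt and no reset: what is moved stays moved. The work goes in short steps, each a Python script; the robot and the scene stay as the last script left them, time stands still between calls to the robot, and variables do not carry over. Pictures are saved under pics/ and viewed, and the job is handed in when it is done.

```bash
ls -la; mkdir -p pics; python3 - <<'E'
from workcell import env
import cv2
s=env.state(); print(s['clock'],s['eef_pos'],s['orientation'],s['opening'],env.hold_point_z)
for n in ['side','top','wrist']:
    c=env.get_calibration(n); print(n,c)
    p,d=env.read_camera(n); cv2.imwrite(f'pics/{n}0.png',p[:,:,::-1]); 
    import numpy as np; np.save(f'pics/{n}0d.npy',d)
E
```

```text
total 12
drwxr-xr-x  3 agent agent 4096 Dec  7 00:49 .
drwxr-xr-x 23 root  root  4096 Dec  7 00:49 ..
drwxr-xr-x  2 agent agent 4096 Dec  7 00:49 pics
0.0 [ 178.32815203 -701.86543054  230.14940616] [-3.11509742e+00 -3.89747603e-01  6.59397697e-04] 0.9983937878393766 18.700000000000003
side {'camera_matrix': array([[589.09293238,   0.        , 317.62659203],
       [  0.        , 589.09293238, 241.41282247],
       [  0.        ,   0.        ,   1.        ]]), 'xyz': array([-101.83688506, 1124.79233939, 1106.2310899 ]), 'attitude': array([ 0.29418084, -1.18626986, -2.41108924])}
top {'camera_matrix': array([[511.03898125,   0.        , 320.65410166],
       [  0.        , 511.03898125, 231.30018824],
       [  0.        ,   0.        ,   1.        ]]), 'xyz': array([ 301.17877045,  -46.90840738, 1275.56306942]), 'attitude': array([ 0.15148216, -0.13869904, -1.58988097])}
wrist {'camera_matrix': array([[357.89409588,   0.        , 316.09891461],
       [  0.        , 357.89409588, 239.3609475 ],
       [  0.        ,   0.        ,   1.        ]]), 'xyz': array([ 243.79676319, -685.23608937,  372.83240984]), 'attitude': array([-0.22957096,  0.18129869, -1.3129951 ])}
```

View pics/top0.png

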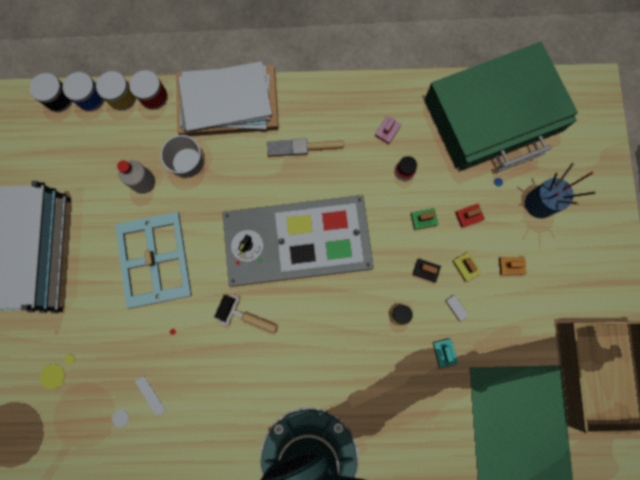

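View pics/side0.png

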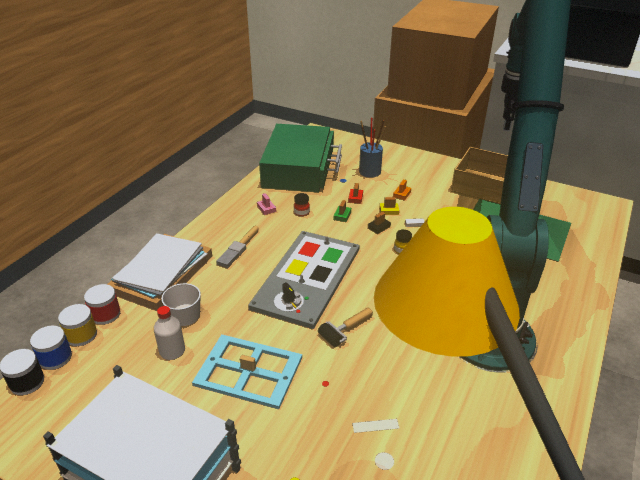

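View pics/wrist0.png

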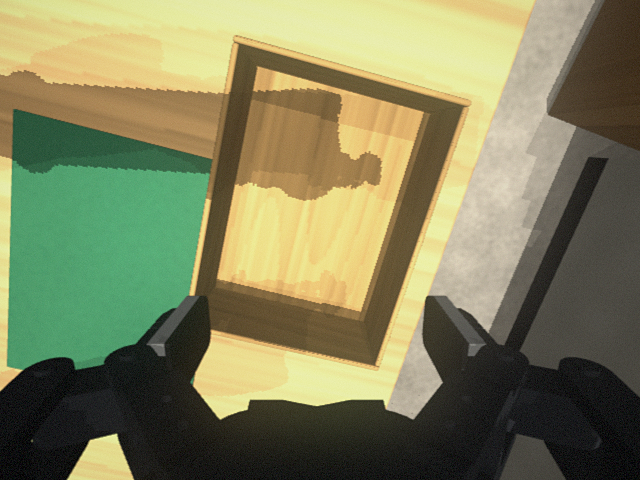

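```bash
cat > h.py <<'E'
from workcell import env
import numpy as np, cv2
from scipy.spatial.transform import Rotation as R
def ray(c,uv):
    uv=np.atleast_2d(np.asarray(uv,float)); K=np.asarray(c['camera_matrix'])
    x=(uv[:,0]-K[0,2])/K[0,0]; y=(uv[:,1]-K[1,2])/K[1,1]
    d=np.stack([x,-y,-np.ones_like(x)],1)
    return np.asarray(c['xyz']), d@R.from_rotvec(c['attitude']).as_matrix().T
def plane(c,uv,z):
    o,d=ray(c,uv); t=(z-o[2])/d[:,2]; return o+d*t[:,None]
def cloud(c,uv,depth):
    o,d=ray(c,uv); return o+d*np.asarray(depth).reshape(-1,1)
def proj(c,P):
    P=np.atleast_2d(P); K=c['camera_matrix']
    q=(P-c['xyz'])@R.from_rotvec(c['attitude']).as_matrix()
    return np.stack([K[0,0]*q[:,0]/-q[:,2]+K[0,2], K[1,1]*-q[:,1]/-q[:,2]+K[1,2]],1)
def shot(n,fn=None):
    c=env.get_calibration(n); p,d=env.read_camera(n)
    if fn: cv2.imwrite('pics/'+fn,p[:,:,::-1])
    return c,p,d
def down(yaw):
    # tool pointing down; tool y axis (jaw) at angle yaw (world, mod pi)
    y=np.array([np.cos(yaw),np.sin(yaw),0]); z=np.array([0,0,-1.]); x=np.cross(y,z)
    return R.from_matrix(np.stack([x,y,z],1))
E
python3 - <<'E'
from h import *
c=env.get_calibration('top'); d=np.load('pics/top0d.npy')
for uv in [(320,320),(200,350),(560,300),(300,205),(425,218),(425,227),(470,215),(427,270),(467,266),(513,266),(388,129),(445,352),(247,243),(151,258),(124,230)]:
    print(uv,d[uv[1],uv[0]].round(),cloud(c,[uv],[d[uv[1],uv[0]]]).round(1))
im=cv2.imread('pics/top0.png')
cr=im[190:300,210:380]; cv2.imwrite('pics/c1.png',cv2.resize(cr,None,fx=4.5,fy=4.5,interpolation=cv2.INTER_CUBIC))
cr=im[110:370,370:540]; cv2.imwrite('pics/c2.png',cv2.resize(cr,None,fx=2.3,fy=2.3,interpolation=cv2.INTER_CUBIC))
cs=env.get_calibration('side'); ds=np.load('pics/side0d.npy')
for uv in [(460,230),(390,290),(520,370),(560,460)]:
    print(uv,cloud(cs,[uv],[ds[uv[1],uv[0]]]).round(0))
E
```

```text
(320, 320) 1259.0 [[317.1 -32.5  -1.6]]
(200, 350) 1247.0 [[ 2.518e+02  2.618e+02 -2.000e-01]]
(560, 300) 1259.0 [[ 3.519e+02 -6.249e+02  6.000e-01]]
(300, 205) 1292.0 [[604.5  11.2  18. ]]
(425, 218) 1252.0 [[ 556.7 -295.9   48.1]]
(425, 227) 1287.0 [[ 541.6 -302.3    9.6]]
(470, 215) 1253.0 [[ 561.5 -406.5   47.6]]
(427, 270) 1228.0 [[ 428.9 -292.8   48.9]]
(467, 266) 1242.0 [[ 437.6 -393.    35.8]]
(513, 266) 1227.0 [[ 433.5 -499.4   49.2]]
(388, 129) 1293.0 [[ 788.5 -216.    50.3]]
(445, 352) 1190.0 [[ 236.3 -322.4   51.8]]
(247, 243) 1230.0 [[503.  138.2  62.9]]
(151, 258) 1255.0 [[476.2 378.4  34.5]]
(124, 230) 1293.0 [[552.9 458.1   9.8]]
(460, 230) [[-12. 675. 781.]]
(390, 290) [[ 39. 705. 709.]]
(520, 370) [[-99. 722. 682.]]
(560, 460) [[-155.  754.  623.]]
```

View pics/c1.png

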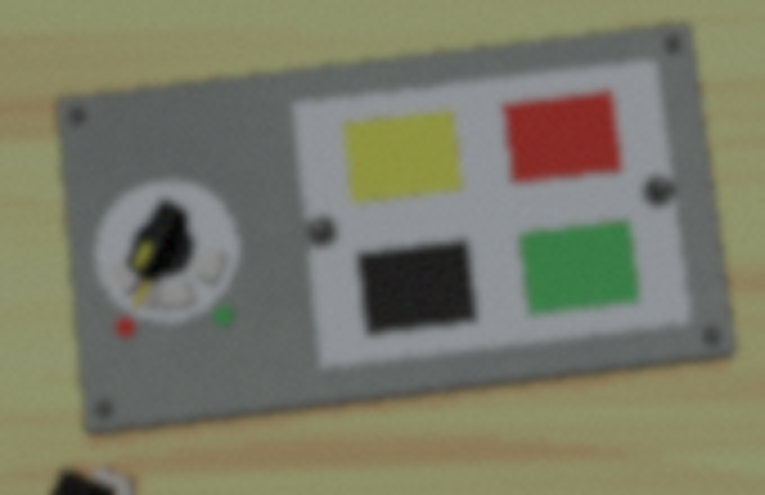

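View pics/c2.png

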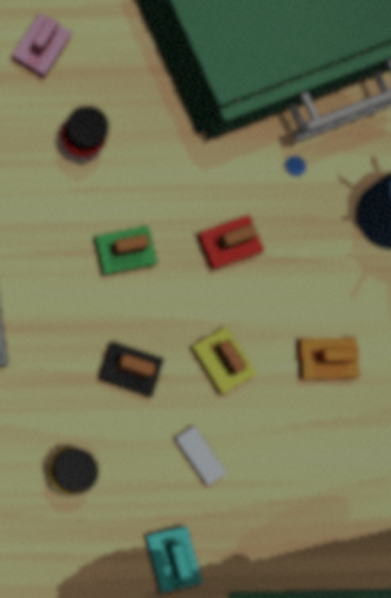

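```bash
python3 - <<'E'
from h import *
s=env.state(); Rt=R.from_rotvec(s['orientation']); c=env.get_calibration('wrist')
print(Rt.as_matrix().round(3)); print('cam in tool',Rt.inv().apply(c['xyz']-s['eef_pos']))
print((Rt.inv()*R.from_rotvec(c['attitude'])).as_matrix().round(3))
ct=env.get_calibration('top')
k=plane(ct,[(321/4.5+210,231/4.5+190),(657/4.5+210,190/4.5+190)],44); print(k)  # pin tops
v=k[0]-k[1]; print('bed yaw',np.degrees(np.arctan2(v[1],v[0]))-90, np.linalg.norm(v), k.mean(0))
by=v/np.linalg.norm(v); print('knob',k.mean(0)+180*by)
# bar direction
b=plane(ct,[(138/4.5+210,262/4.5+190),(172/4.5+210,212/4.5+190)],65);print(b)
E
```

```text
[[ 0.969  0.246 -0.001]
 [ 0.246 -0.969  0.002]
 [-0.    -0.002 -1.   ]]
cam in tool [  67.51838677   -0.35164551 -142.600722  ]
[[-0.     0.963  0.268]
 [ 1.     0.     0.   ]
 [-0.     0.268 -0.963]]
[[ 508.17070501   57.11182353   44.        ]
 [ 526.25080381 -126.04036565   44.        ]]
bed yaw 5.6377591784819145 184.0424254724304 [517.21075441 -34.46427106  44.        ]
knob [499.52777846 144.66504637  44.        ]
[[490.31118846 153.09289849  65.        ]
 [516.92406858 135.02494875  65.        ]]
```

```bash
python3 - <<'E'
from h import *
env.move_pose([515,30,260],down(np.radians(-85)).as_rotvec())
s=env.state();print(s['clock'],s['eef_pos'],s['q'].round(2) if hasattr(s['q'],'round') else s['q'])
c,p,d=shot('wrist','w1.png'); np.save('pics/w1d.npy',d)
import pickle; pickle.dump((c,p,d),open('w1.pkl','wb'))
E
```

```text
2.9917 [515.2325258   29.06252316 259.9275179 ] [ 0.11  0.31 -0.31  2.04  0.13  0.82 -1.77]
```

View pics/w1.png

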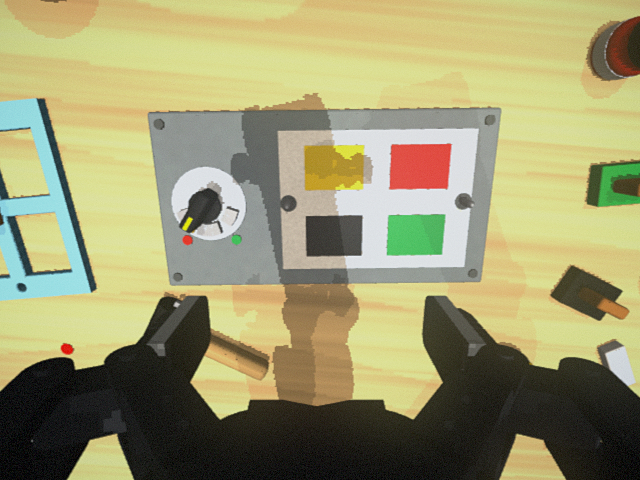

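```bash
cat >> h.py <<'E'
def blobs(p,lo,hi,amin=100,roi=None):
    hsv=cv2.cvtColor(p,cv2.COLOR_RGB2HSV); m=cv2.inRange(hsv,np.array(lo),np.array(hi))
    if roi is not None:
        z=np.zeros_like(m); x0,y0,x1,y1=roi; z[y0:y1,x0:x1]=m[y0:y1,x0:x1]; m=z
    m=cv2.morphologyEx(m,cv2.MORPH_OPEN,np.ones((3,3)))
    cs,_=cv2.findContours(m,cv2.RETR_EXTERNAL,cv2.CHAIN_APPROX_NONE)
    return sorted([k for k in cs if cv2.contourArea(k)>amin],key=cv2.contourArea,reverse=True)
COL={'red':[(0,150,60),(6,255,255)],'yellow':[(22,130,60),(33,255,255)],'green':[(50,120,40),(75,255,255)],'black':[(0,0,0),(180,90,50)]}
E
python3 - <<'E'
from h import *
import pickle; c,p,d=pickle.load(open('w1.pkl','rb'))
P={}
for n in COL:
    b=blobs(p,*COL[n],amin=600,roi=(290,135,460,270))
    for k in b[:2]:
        r=cv2.minAreaRect(k); print(n,cv2.contourArea(k),r)
        q=plane(c,[r[0]],20)[0]; print(q)
    P[n]=plane(c,[cv2.minAreaRect(b[0])[0]],20)[0]
for n in P: print(n,P[n].round(1))
cr=p[150:260,155:265]; cv2.imwrite('pics/k1.png',cv2.resize(cr,None,fx=5,fy=5,interpolation=cv2.INTER_CUBIC)[:,:,::-1])
# depth of knob bar
D=d[150:260,155:265]; vs,us=np.mgrid[150:260,155:265]
C=cloud(c,np.stack([us.ravel(),vs.ravel()],1),D.ravel()); ok=(C[:,2]>60)&(C[:,2]<80)
T=C[ok]; print(len(T),T.mean(0),np.percentile(T[:,2],[5,50,95]))
r=cv2.minAreaRect(T[:,:2].astype(np.float32)); print(r)
w,V=np.linalg.eigh(np.cov(T[:,:2].T)); print(np.degrees(np.arctan2(V[1,1],V[0,1])),np.sqrt(w*12))
E
```

```text
red 2419.0 ((420.0, 166.0), (44.0, 60.0), 90.0)
[565.24038733 -75.90036141  20.        ]
yellow 2453.0 ((333.5, 167.0), (44.0, 59.0), 90.0)
[556.45153841  14.46460562  20.        ]
green 2073.5 ((415.5, 234.5), (39.0, 57.0), 90.0)
[491.22266638 -83.07490246  20.        ]Traceback (most recent call last):
  File "<stdin>", line 9, in <module>
IndexError: list index out of range
```

```bash
python3 - <<'E'
from h import *
import pickle; c,p,d=pickle.load(open('w1.pkl','rb'))
print(p[235,330],cv2.cvtColor(p,cv2.COLOR_RGB2HSV)[235,330])
P={}
COL['black']=[(0,0,0),(180,255,70)]
for n in COL:
    b=blobs(p,*COL[n],amin=600,roi=(297,135,460,270))
    M=cv2.moments(b[0]); P[n]=plane(c,[(M['m10']/M['m00'],M['m01']/M['m00'])],20)[0]
for n in P: print(n,P[n].round(1))
# right order in bed: yellow (+x,+y), red(+x,-y), black(-x,+y), green(-x,-y)
B=np.array([[37,45],[37,-45],[-37,45],[-37,-45.]]);Q=np.array([P[n][:2] for n in ['yellow','red','black','green']])
qc=Q.mean(0); H=B.T@(Q-qc); a=np.arctan2(H[0,1]-H[1,0],H[0,0]+H[1,1])
Rm=np.array([[np.cos(a),-np.sin(a)],[np.sin(a),np.cos(a)]])
print('seat',qc,'yaw',np.degrees(a),'resid',(Q-qc-B@Rm.T).round(1).tolist(),'knob',qc+Rm@[0,180],'pins',qc+Rm@[0,-94],qc+Rm@[0,94])
print('pin px',proj(c,[[*(qc+Rm@[0,s*94]),z] for s in(1,-1) for z in(20,44)]))
cr=p[150:260,155:265]; cv2.imwrite('pics/k1.png',cv2.resize(cr,None,fx=5,fy=5,interpolation=cv2.INTER_CUBIC)[:,:,::-1])
cr=p[180:225,270:490]; cv2.imwrite('pics/k2.png',cv2.resize(cr,None,fx=3.6,fy=3.6,interpolation=cv2.INTER_CUBIC)[:,:,::-1])
D=d[150:260,155:265]; vs,us=np.mgrid[150:260,155:265]
C=cloud(c,np.stack([us.ravel(),vs.ravel()],1),D.ravel()); ok=(C[:,2]>62)&(C[:,2]<80)
T=C[ok]; print(len(T),T.mean(0),np.percentile(T[:,2],[5,50,95]))
r=cv2.minAreaRect(T[:,:2].astype(np.float32)); print(r)
w,V=np.linalg.eigh(np.cov(T[:,:2].T)); print(np.degrees(np.arctan2(V[1,1],V[0,1])),np.sqrt(w*12))
E
```

```text
[56 58 55] [50 13 58]
red [565.3 -75.4  20. ]
yellow [556.3  14.6  20. ]
green [491.5 -82.5  20. ]
black [480.9  18.1  20. ]
seat [523.5082333  -31.32411003] yaw 4.104781040919514 resid [[-0.8, -1.6], [1.7, -1.9], [-2.5, 7.2], [1.6, -3.7]] knob [510.62371172 148.21415638] pins [ 530.23681679 -125.08298248] [516.77964981  62.43476243]
pin px [[285.53985451 200.47426997]
 [283.59710668 204.35528231]
 [459.81413172 202.8815596 ]
 [468.97328468 206.90773291]]
672 [507.16905488 143.15400585  69.19740496] [65.16640342 69.56968283 71.05146539]
((506.457763671875, 144.29934692382812), (14.476171493530273, 41.365142822265625), 60.62051773071289)
151.23951484389622 [14.11744577 41.71405334]
```

View pics/k1.png

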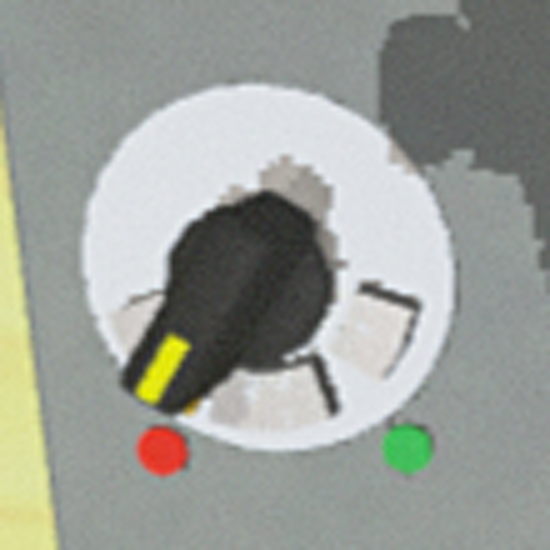

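View pics/k2.png

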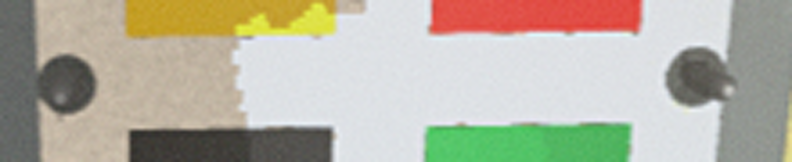

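```bash
cat >> h.py <<'E'
CARD={'red':[(0,120,40),(8,255,255)],'yellow':[(19,150,60),(33,255,255)],'green':[(50,120,40),(75,255,255)],'black':[(0,0,0),(180,80,90)]}
CB={'yellow':(37,45),'red':(37,-45),'black':(-37,45),'green':(-37,-45)}
def fit(B,Q):
    B=np.asarray(B,float);Q=np.asarray(Q,float)
    bc=B.mean(0);qc=Q.mean(0); H=(B-bc).T@(Q-qc); a=np.arctan2(H[0,1]-H[1,0],H[0,0]+H[1,1])
    Rm=np.array([[np.cos(a),-np.sin(a)],[np.sin(a),np.cos(a)]])
    return qc-Rm@bc,a,Rm,Q-(qc+(B-bc)@Rm.T)
E
python3 - <<'E'
from h import *
import pickle; c,p,d=pickle.load(open('w1.pkl','rb'))
P={}
for n in CARD:
    u0,v0=proj(c,[[*(np.array([517.2,-34.5])+R.from_euler('z',5.6,degrees=True).as_matrix()[:2,:2]@CB[n]),20]])[0].astype(int)
    b=blobs(p,*CARD[n],amin=600,roi=(u0-37,v0-28,u0+37,v0+28))
    w=[plane(c,k.reshape(-1,2),20)[:,:2].astype(np.float32) for k in b[:1]]
    r=cv2.minAreaRect(w[0]); print(n,r); P[n]=r[0]
ns=list(CB); t,a,Rm,res=fit([CB[n] for n in ns],[P[n] for n in ns])
print(t,np.degrees(a),res.round(1).tolist()); print('knob',t+Rm@[0,180]); print('pin px',proj(c,[[*(t+Rm@[0,s*94]),z] for s in(1,-1) for z in(20,44)]))
E
```

```text
red ((564.8140869140625, -75.34307098388672), (45.63671112060547, 61.47663116455078), 5.601933479309082)
yellow ((555.6088256835938, 14.125907897949219), (44.43033981323242, 60.7858772277832), 4.90507698059082)
green ((490.85858154296875, -82.77562713623047), (44.5955696105957, 61.065006256103516), 4.9017558097839355)
black ((481.9858703613281, 7.303554534912109), (44.6617317199707, 60.45850372314453), 4.901651859283447)
[523.31684113 -34.17230892] 5.6558430460434606 [[-0.1, -0.1], [0.2, -0.0], [-0.1, 0.3], [-0.1, -0.2]]
knob [505.57732872 144.95141843]
pin px [[288.21664224 203.21377081]
 [286.44861632 207.26066264]
 [462.64452522 200.94101956]
 [471.99848832 204.8497071 ]]
```

```bash
python3 - <<'E'
from h import *
print(env.state()['q'])
for y in (-119.1,-85,-50.4,60.9,129.6):
    q=env.solve_ik([506,144.7,60],down(np.radians(y)).as_rotvec()); print(y,None if q is None else np.round(q,2))
E
```

```text
[ 0.10544417  0.3071923  -0.31179047  2.03614617  0.12796264  0.81640726
 -1.7656259 ]
-119.1 [-0.27  0.62 -0.13  2.16  0.21  0.37 -2.65]
-85 [-0.21  0.62 -0.21  2.16  0.33  0.39 -2.17]
-50.4 [-0.16  0.63 -0.28  2.16  0.42  0.41 -1.66]
60.9 [ 0.13  0.71 -0.69  2.14  0.85  0.58 -0.13]
129.6 [ 0.36  0.89 -1.08  2.13  1.12  0.87  0.83]
```

```bash
python3 - <<'E'
from h import *
env.set_gripper(0.5)
rv=down(np.radians(-119.1)).as_rotvec()
env.move_pose([505.9,144.7,130],rv)
s=env.state();print(s['clock'],s['eef_pos'],s['contact_force'],s['q'])
c,p,d=shot('wrist','w2.png')
E
```

```text
4.3583 [506.43972132 144.32523498 130.27365253] [-0.2287601  -0.17816042  0.20317576] [-0.23155209  0.49888874 -0.17648814  2.12703299  0.16859787  0.52798401
 -2.61089032]
```

View pics/w2.png

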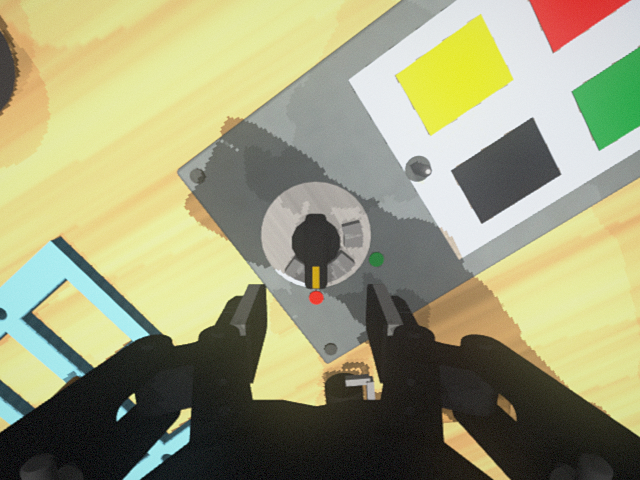

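```bash
python3 - <<'E'
from h import *
print(env.servo_line([505.9,144.7,42],max_speed=100,guard=12))
s=env.state();print(s['clock'],s['eef_pos'],s['contact_force'].round(2))
env.set_gripper(0.0,f_grip=60)
s=env.state();print(s['clock'],s['opening'],s['contact_force'].round(2),s['moment'].round(2),s['eef_pos'])
c,p,d=shot('wrist','w3.png')
E
```

```text
False
5.4417 [506.34234103 144.79531993  42.42991635] [0.13 0.2  0.84]
5.8083 0.15060927559587048 [-1.   -0.58  6.21] [-0.04  0.11  0.08] [506.4214033  144.94918097  42.72987065]
```

View pics/w3.png

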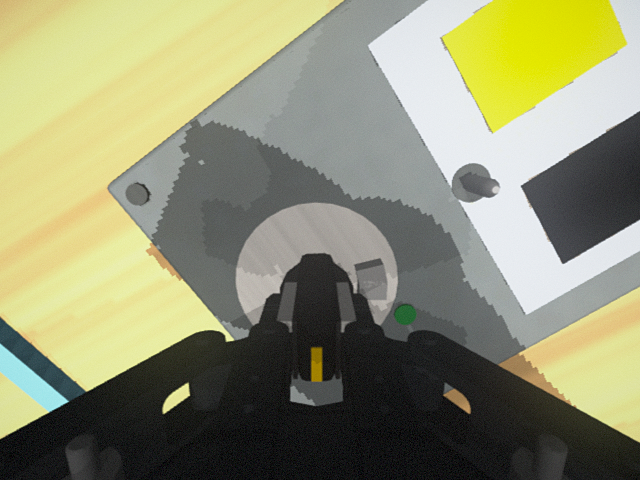

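```bash
python3 - <<'E'
from h import *
P=[506.1,144.9]
env.servo_line([*P,54.5],max_speed=30)
s=env.state();print(s['clock'],s['eef_pos'],s['contact_force'].round(2),s['opening'])
for y in np.linspace(-119.1,-119.1+68.75+1,5)[1:]:
    env.servo_line([*P,54.5],max_speed=50,rot=down(np.radians(y)).as_rotvec())
    s=env.state();print(s['clock'],s['eef_pos'].round(1),s['contact_force'].round(2),s['moment'].round(2),round(s['opening'],3))
    e=R.from_rotvec(s['orientation']).as_matrix()[:,1]; print(np.degrees(np.arctan2(e[1],e[0])))
c,p,d=shot('wrist','w4.png')
E
```

```text
6.425 [506.33390473 144.97522082  54.44637787] [ 1.95  0.09 -7.61] 0.15182713474390155
6.8833 [506.3 144.9  54.4] [ 2.85 -0.48 -6.62] [ 0.19 -0.6   0.03] 0.15
-101.80163056705472
7.3417 [506.3 144.9  54.5] [ 3.01  1.32 -7.03] [ 0.12 -0.62 -0.02] 0.149
-84.40136230082179
7.8 [506.3 144.8  54.5] [ 3.24  0.45 -7.07] [ 0.12 -0.69  0.06] 0.149
-66.97416840932381
8.2583 [506.3 144.8  54.5] [ 3.    0.44 -6.82] [ 0.24 -0.77 -0.14] 0.153
-49.57040539907083
```

View pics/w4.png

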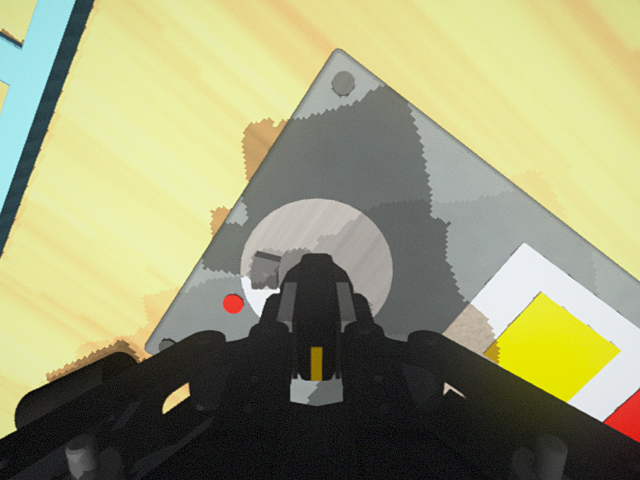

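```bash
python3 - <<'E'
from h import *
env.servo_line([506.1,144.9,43],max_speed=40)
s=env.state();print(s['clock'],s['contact_force'].round(2))
env.set_gripper(0.5)
env.servo_line([506.1,144.9,130],max_speed=150)
s=env.state();print(s['clock'])
c,p,d=shot('wrist','w5.png')
vs,us=np.mgrid[180:330,230:400]
C=cloud(c,np.stack([us.ravel(),vs.ravel()],1),d[180:330,230:400].ravel()); ok=(C[:,2]>63)&(C[:,2]<90)&(np.hypot(C[:,0]-506,C[:,1]-145)<30)
T=C[ok]; print(len(T),np.percentile(T[:,2],[5,50,95])); print(cv2.minAreaRect(T[:,:2].astype(np.float32)))
w,V=np.linalg.eigh(np.cov(T[:,:2].T)); print(np.degrees(np.arctan2(V[1,1],V[0,1])))
# bed refit
P={}
E
```

```text
8.75 [ 3.26 -0.18 -5.43]
9.875
1534 [67.5039052  69.72720522 71.08245484]
((506.6499938964844, 145.02133178710938), (41.637454986572266, 13.654630661010742), 40.2715950012207)
-139.84534272331467
```

View pics/w5.png

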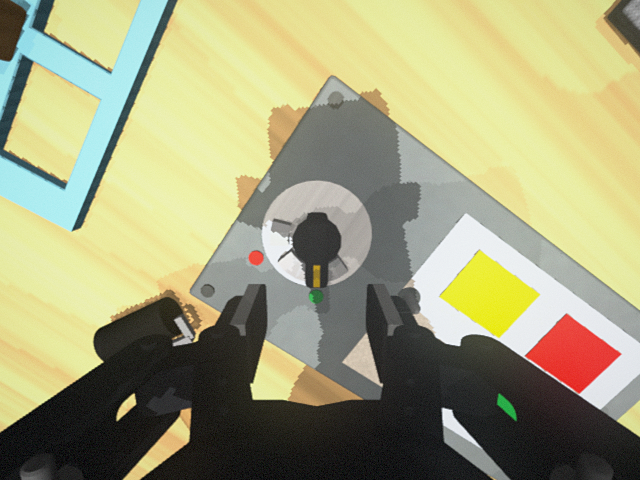

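```bash
python3 - <<'E'
from h import *
env.set_gripper(0.7)
env.move_pose([470,375,250],down(np.radians(-85)).as_rotvec())
s=env.state();print(s['clock'],s['eef_pos'],s['q'].round(2))
c,p,d=shot('wrist','w6.png')
import pickle; pickle.dump((c,p,d),open('w6.pkl','wb'))
E
```

```text
11.2583 [470.34172574 372.93407841 248.99603782] [-0.41  0.45 -0.47  1.86  0.26  0.89 -2.48]
```

View pics/w6.png

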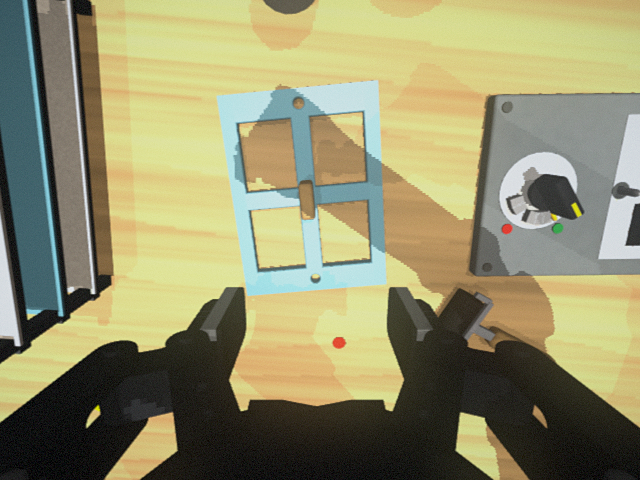

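```bash
python3 - <<'E'
from h import *
import pickle; c,p,d=pickle.load(open('w6.pkl','rb'))
b=blobs(p,(80,35,60),(115,255,255),amin=2000,roi=(200,70,410,310))
print([cv2.contourArea(k) for k in b])
w=plane(c,b[0].reshape(-1,2),12)[:,:2].astype(np.float32); print(cv2.minAreaRect(w))
# holes & windows via hierarchy
hsv=cv2.cvtColor(p,cv2.COLOR_RGB2HSV); m=cv2.inRange(hsv,np.array((80,35,60)),np.array((115,255,255)))
cs,h=cv2.findContours(m,cv2.RETR_CCOMP,cv2.CHAIN_APPROX_NONE)
for k,hh in zip(cs,h[0]):
    if hh[3]>=0 and cv2.contourArea(k)>30:
        M=cv2.moments(k); uv=(M['m10']/M['m00'],M['m01']/M['m00'])
        print('hole',cv2.contourArea(k),np.round(uv,1),plane(c,[uv],12).round(1), cv2.minAreaRect(plane(c,k.reshape(-1,2),12)[:,:2].astype(np.float32)))
vs,us=np.mgrid[150:240,270:350]
C=cloud(c,np.stack([us.ravel(),vs.ravel()],1),d[150:240,270:350].ravel()); T=C[C[:,2]>42]
print(len(T),np.percentile(T[:,2],[5,50,95]),cv2.minAreaRect(T[:,:2].astype(np.float32)))
E
```

```text
[13147.0]
((478.7166748046875, 383.03173828125), (215.4266815185547, 159.11827087402344), 10.111283302307129)
hole 54.5 [315.2 276.4] [[388.5 366.6  12. ]] ((388.6196594238281, 366.5171203613281), (9.11922836303711, 10.06668758392334), 51.6873664855957)
hole 3101.0 [344.  231.1] [[443.9 339.6  12. ]] ((442.7043151855469, 339.4563903808594), (70.40398406982422, 56.8310546875), 10.162619590759277)
hole 194.5 [284.4 199.6] [[473.1 406.8  12. ]] ((472.14923095703125, 408.0975341796875), (30.841079711914062, 13.166275978088379), 78.5047378540039)
hole 7434.0 [275.2 192.1] [[480.2 417.   12. ]] ((475.3506164550781, 411.0563659667969), (159.61595153808594, 72.37236022949219), 10.067995071411133)
hole 3847.0 [338.1 148.2] [[530.9 355.2  12. ]] ((529.8790283203125, 355.0810546875), (71.98371124267578, 56.94834899902344), 10.105323791503906)
hole 118.5 [298.1 102.9] [[571.  399.2  12. ]] ((570.80810546875, 399.37457275390625), (11.204813957214355, 11.998809814453125), 4.9556403160095215)
hole 38.5 [371.3  85.2] [[593.4 328.8  12. ]] ((594.1943359375, 328.5185241699219), (9.562234878540039, 6.4457011222839355), 48.136070251464844)
hole 1478.0 [338.6  97.2] [[579.7 359.7  12. ]] ((578.2852783203125, 362.5329284667969), (26.331117630004883, 70.89360809326172), 9.589102745056152)
552 [ 45.51655314  47.71053286 391.53354483] ((499.0021057128906, 384.6483459472656), (76.388427734375, 15.886655807495117), 4.050380229949951)
```

```bash
python3 - <<'E'
from h import *
import pickle; c,p,d=pickle.load(open('w6.pkl','rb'))
vs,us=np.mgrid[150:240,270:350]
C=cloud(c,np.stack([us.ravel(),vs.ravel()],1),d[150:240,270:350].ravel()); T=C[(C[:,2]>42)&(C[:,2]<55)&(np.hypot(C[:,0]-479,C[:,1]-383)<30)]
print(len(T),np.percentile(T[:,2],[5,50,95]),cv2.minAreaRect(T[:,:2].astype(np.float32)))
q0=env.state()['q']
for pos,y in [((479,383,100),-79.9),((523,-34,120),5.66),((523,-34,60),5.66),((523,-34,120),-174.34)]:
    q=env.solve_ik(pos,down(np.radians(y)).as_rotvec()); print(y,None if q is None else np.round(q,2))
E
```

```text
520 [45.41186675 47.61506378 48.96676621] ((478.85809326171875, 382.8857421875), (35.90042495727539, 13.94350814819336), 9.967649459838867)
-79.9 [-0.47  0.65 -0.4   1.94  0.41  0.63 -2.53]
5.66 [ 0.5   0.61 -0.72  2.12  0.67  0.65 -0.59]
5.66 [ 0.43  0.69 -0.63  2.15  0.81  0.55 -0.71]
-174.34 [-0.02  0.51  0.    2.14 -0.    0.49 -3.06]
```

```bash
python3 - <<'E'
from h import *
rv=down(np.radians(-79.9)).as_rotvec()
env.set_gripper(0.5)
env.move_pose([478.8,383,80],rv)
s=env.state();print(s['clock'],s['eef_pos'])
print(env.servo_line([478.8,383,15.5],max_speed=80,guard=10))
s=env.state();print(s['clock'],s['eef_pos'],s['contact_force'].round(2))
env.set_gripper(0.0,f_grip=100)
s=env.state();print(s['clock'],s['opening'],s['eef_pos'],s['contact_force'].round(2))
env.servo_line([478.8,383,110],max_speed=100)
s=env.state();print(s['clock'],s['opening'],s['eef_pos'],s['contact_force'].round(2),s['moment'].round(2))
c,p,d=shot('wrist','w7.png')
import pickle; pickle.dump((c,p,d),open('w7.pkl','wb'))
E
```

```text
12.3333 [479.38726374 383.87461907  80.78226608]
False
13.2917 [478.96252342 383.33513306  15.70083593] [ 0.09 -0.05  0.5 ]
13.6667 0.1447448094526391 [479.17965152 383.21349155  16.28951981] [ 0.11 -0.67  5.63]
14.7583 0.14815789754432943 [478.38603534 382.45215538 109.30295006] [-0.11 -0.56 -2.94] [-0.02  0.02  0.02]
```

View pics/w7.png

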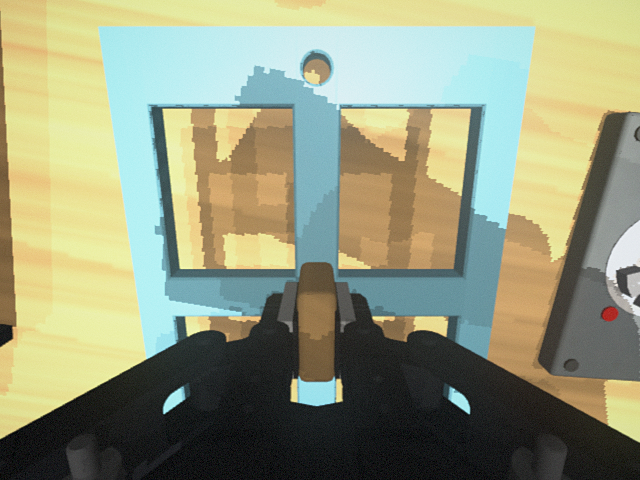

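```bash
cat > inhand.py <<'E'
from h import *
def inhand(c,p,eef,rot,zoff=16.3,roi=(280,40,350,110)):
    Rt=R.from_rotvec(rot).as_matrix()
    hsv=cv2.cvtColor(p,cv2.COLOR_RGB2HSV); m=cv2.inRange(hsv,np.array((80,35,40)),np.array((115,255,255)))
    x0,y0,x1,y1=roi; mm=np.full_like(m,255); mm[y0:y1,x0:x1]=m[y0:y1,x0:x1]
    cs,_=cv2.findContours(255-mm,cv2.RETR_EXTERNAL,cv2.CHAIN_APPROX_NONE)
    k=max(cs,key=cv2.contourArea)
    (u,v),r=cv2.minEnclosingCircle(k)
    q=plane(c,[(u,v)],eef[2]-zoff+12)[0]
    return (u,v,r),Rt.T@(q-eef)
E
python3 - <<'E'
from inhand import *
import pickle; c,p,d=pickle.load(open('w7.pkl','rb')); s=env.state()
print(inhand(c,p,s['eef_pos'],s['orientation']))
# edges: sample left/right edges along rows near the top
hsv=cv2.cvtColor(p,cv2.COLOR_RGB2HSV); m=cv2.inRange(hsv,np.array((80,35,40)),np.array((115,255,255)))
Rt=R.from_rotvec(s['orientation']).as_matrix()
for v in (40,60,80,90):
    u=np.where(m[v,60:590])[0]+60
    q=plane(c,[(u[0],v),(u[-1],v)],s['eef_pos'][2]-4.3); print(v,u[0],u[-1],((q-s['eef_pos'])@Rt).round(1).tolist())
E
```

```text
((325.5, 71.0, 38.900611877441406), array([92.50198124,  3.23370169,  4.16278394]))
40 100 532 [[103.0, -80.0, 4.1], [103.0, 79.4, 4.2]]
60 103 529 [[96.3, -80.0, 4.1], [96.3, 79.3, 4.2]]
80 106 527 [[89.4, -79.9, 4.1], [89.4, 79.7, 4.2]]
90 108 525 [[85.8, -79.7, 4.1], [85.8, 79.5, 4.2]]
```

```bash
python3 - <<'E'
from inhand import *
env.servo_line([478.8,383,140],max_speed=150)
rv=down(np.radians(5.66)).as_rotvec()
env.move_pose([523.9,-34.2,120],rv)
s=env.state();print(s['clock'],s['opening'],s['eef_pos'])
env.servo_line([523.9,-34.2,72],max_speed=80)
env.wait(0.2)
s=env.state();print(s['clock'],s['opening'],s['eef_pos'],s['contact_force'].round(2),s['orientation'],s['q'].round(2))
c,p,d=shot('wrist','w8.png')
import pickle; pickle.dump((c,p,d),open('w8.pkl','wb'))
E
```

```text
16.7667 0.14537797768550098 [524.16271453 -33.14628299 119.97178426]
17.7167 0.1466193019290692 [524.29035648 -34.20280339  72.48221707] [-0.36  0.43 -3.37] [2.10868534e+00 2.32768263e+00 1.04515532e-03] [ 0.51  0.71 -0.74  2.14  0.85  0.62 -0.75]
```

View pics/w8.png

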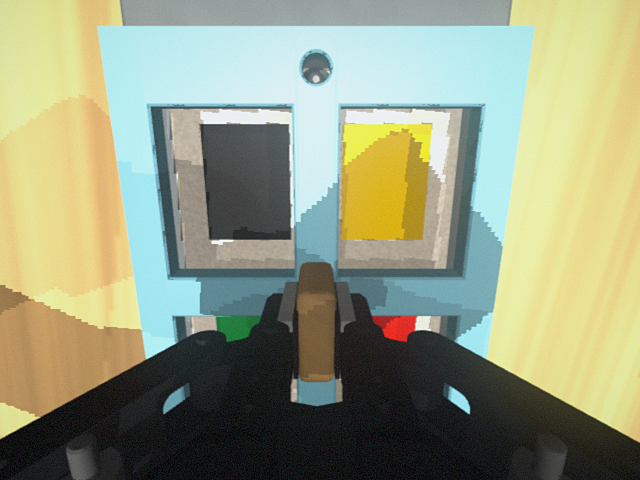

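```bash
python3 - <<'E'
from inhand import *
import pickle; c,p,d=pickle.load(open('w8.pkl','rb'))
cr=cv2.resize(p[40:90,285:350],None,fx=10,fy=10,interpolation=cv2.INTER_CUBIC); cv2.imwrite('pics/k3.png',cr[:,:,::-1])
e=np.array([524.3,-34.2]); a=np.radians(5.66); by=np.array([-np.sin(a),np.cos(a)])
q=e+94*by; print('holetop',proj(c,[[*q,72.5-4.3]]),'holebot',proj(c,[[*q,72.5-16.3]]),'tip if aligned',proj(c,[[*q,44]]),'base',proj(c,[[*q,39],[*q,20]]))
Rm=np.array([[np.cos(a),-np.sin(a)],[np.sin(a),np.cos(a)]])
# cards check: left edge black, etc.
for n in ('black','yellow'):
    roi=(190,115,292,245) if n=='black' else (341,118,440,245)
    b=blobs(p,*CARD[n],amin=600,roi=roi)[0].reshape(-1,2)
    w=plane(c,b,20)[:,:2]; l=(w-e)@Rm; print(n,l.min(0),l.max(0),np.percentile(l,[3,97],axis=0))
E
```

```text
holetop [[317.24995558  68.59736341]] holebot [[317.12447812  74.21184046]] tip if aligned [[317.0157428   79.07719248]] base [[316.97571677  80.8681531 ]
 [316.8430431   86.80462455]]
black [-60.90764678  14.11778227] [-15.02531958  76.08618058] [[-60.81256502  14.12335886]
 [-15.29500215  75.59073887]]
yellow [13.61379648 14.08359537] [59.34733479 76.07634152] [[13.69770592 14.0883486 ]
 [59.27807729 75.68680625]]
```

View pics/k3.png

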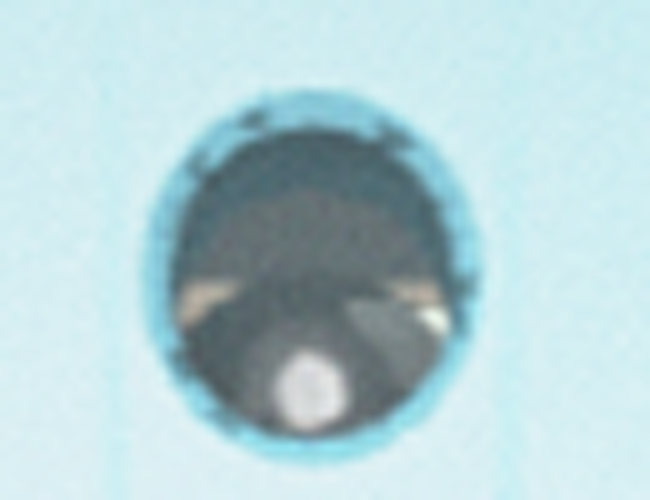

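```bash
python3 - <<'E'
from inhand import *
for z in (62,56,50,44,38,35.5):
    g=env.servo_line([523.6,-34.2,z],max_speed=25,guard=10)
    s=env.state();print(g,s['clock'],s['eef_pos'].round(2),s['contact_force'].round(2),s['moment'].round(2),round(s['opening'],3))
    if g: break
E
```

```text
False 18.3167 [523.5  -34.13  61.79] [-0.87  0.86 -2.46] [0.01 0.02 0.03] 0.149
False 18.7083 [523.45 -34.2   55.8 ] [ 0.18 -0.12 -3.09] [ 0.02  0.01 -0.  ] 0.15
False 19.1 [523.44 -34.18  49.8 ] [-0.43  0.8  -2.99] [ 0.03 -0.01 -0.01] 0.149
False 19.4917 [523.45 -34.18  43.81] [-0.6  -0.32 -2.12] [ 0.02  0.   -0.02] 0.145
False 19.8833 [523.46 -34.19  37.8 ] [ 0.3   0.29 -3.43] [-0.03  0.04  0.02] 0.148
False 20.1333 [523.95 -34.13  36.25] [-1.57 -1.35  4.99] [-0.11  0.41  0.05] 0.149
```

```bash
python3 - <<'E'
from inhand import *
env.set_gripper(0.5)
env.servo_line([523.6,-34.2,120],max_speed=150)
env.set_gripper(0.5)
env.move_pose([500,-330,300],down(np.radians(-85)).as_rotvec())
s=env.state();print(s['clock'],s['eef_pos'],s['contact_force'].round(2))
c,p,d=shot('wrist','w9.png'); ct,pt,dt=shot('top','t9.png')
import pickle; pickle.dump((c,p,d),open('w9.pkl','wb'))
cv2.imwrite('pics/t9c.png',cv2.resize(pt[110:370,210:540],None,fx=2.3,fy=2.3,interpolation=cv2.INTER_CUBIC)[:,:,::-1])
E
```

```text
22.775 [ 500.11459582 -327.92450786  299.12495801] [0.75 0.08 0.3 ]
```

View pics/w9.png

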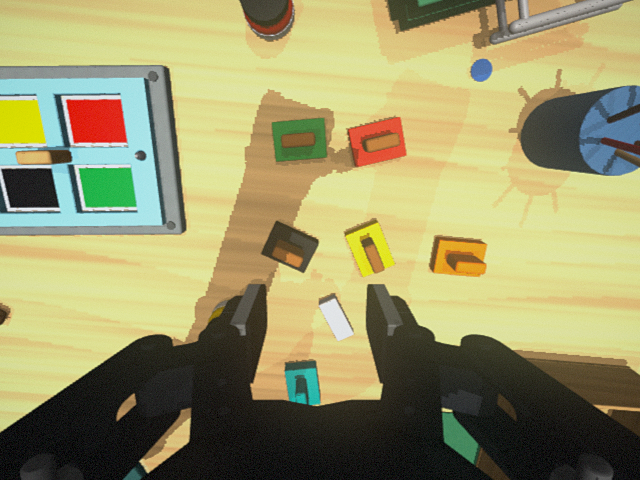

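View pics/t9c.png

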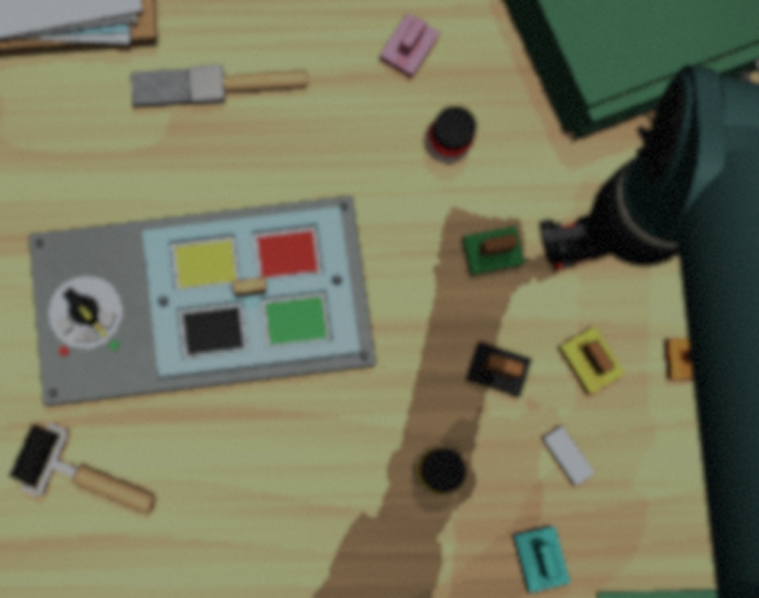

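```bash
cat > blk.py <<'E'
from inhand import *
BC={'red':[(0,120,40),(6,255,255)],'yellow':[(24,170,60),(33,255,255)],'green':[(50,120,30),(75,255,255)],'black':[(0,0,0),(180,110,75)]}
SEAT=np.array([523.6,-34.2]); A=np.radians(5.66); RM=np.array([[np.cos(A),-np.sin(A)],[np.sin(A),np.cos(A)]])
def locate(c,p,d,near,rad=45,z0=0):
    """bar rect near a world xy (block on plane z0): centre, jaw yaw deg"""
    vs,us=np.mgrid[0:480:1,0:640:1]
    C=cloud(c,np.stack([us.ravel(),vs.ravel()],1),d.ravel())
    ok=(d.ravel()>0)&(np.hypot(C[:,0]-near[0],C[:,1]-near[1])<rad)
    ok&=(C[:,2]>z0+45)&(C[:,2]<z0+57)
    T=C[ok]; r=cv2.minAreaRect(T[:,:2].astype(np.float32))
    (cx,cy),(w,h),a=r
    short=a if w<h else a+90   # direction (deg) of the short side
    return np.array([cx,cy]),(short+90)%180-90,(min(w,h),max(w,h)),len(T),np.median(T[:,2])
def base(c,p,col,near,z=18,rad=60):
    u0,v0=proj(c,[[near[0],near[1],z]])[0]; 
    f=c['camera_matrix'][0,0]*rad/(c['xyz'][2]-z)
    roi=[int(max(0,k)) for k in (u0-f,v0-f,u0+f,v0+f)]
    b=blobs(p,*BC[col],amin=150,roi=roi)
    return [(cv2.minAreaRect(plane(c,k.reshape(-1,2),z)[:,:2].astype(np.float32))) for k in b[:2]]
E
python3 - <<'E'
from blk import *
import pickle; c,p,d=pickle.load(open('w9.pkl','rb'))
for n,uv in dict(green=(297,139),red=(380,141),black=(290,255),yellow=(374,253)).items():
    near=plane(c,[uv],50)[0]; print(n,near.round(),locate(c,p,d,near)); print(base(c,p,n,near))
    print(cv2.cvtColor(p,cv2.COLOR_RGB2HSV)[uv[1]-20:uv[1]+16:5,uv[0]].tolist())
for n,b in CB.items():
    xy=SEAT+RM@b; q=env.solve_ik([*xy,42],down(A).as_rotvec()); print(n,xy.round(1),None if q is None else np.round(q,2))
E
```

```text
green [ 566. -301.   50.] (array([ 565.16540527, -302.20477295]), 9.939955711364746, (13.902725219726562, 35.79165267944336), 456, np.float64(51.76546115278427))
[((565.4432983398438, -301.67388916015625), (42.461570739746094, 58.1558837890625), 9.848132133483887)]
[[20, 112, 157], [54, 135, 128], [56, 124, 132], [15, 156, 132], [16, 164, 134], [15, 160, 131], [51, 142, 106], [53, 124, 111]]
red [ 572. -388.   50.] (array([ 570.56634521, -391.45513916]), 18.424938201904297, (14.07534122467041, 36.000328063964844), 460, np.float64(51.72856692889775))
[((570.5680541992188, -390.42803955078125), (42.85563659667969, 59.002952575683594), 18.083663940429688)]
[[9, 164, 171], [6, 195, 228], [4, 191, 214], [18, 146, 110], [15, 170, 199], [16, 173, 193], [4, 200, 232], [5, 197, 228]]
black [ 437. -303.   50.] (array([ 434.96353149, -300.18121338]), -20.60955047607422, (14.457664489746094, 35.787841796875), 385, np.float64(51.51058280194752))
[]
[[19, 116, 68], [17, 69, 78], [19, 129, 93], [18, 152, 94], [15, 172, 208], [15, 170, 202], [17, 57, 72], [29, 90, 226]]
yellow [ 448. -399.   50.] (array([ 442.20065308, -399.71603394]), -61.55825996398926, (13.960169792175293, 35.17081069946289), 363, np.float64(51.63945358520402))
[((442.35540771484375, -399.0038757324219), (60.14198303222656, 43.22010040283203), 28.456438064575195)]
[[31, 205, 231], [30, 213, 232], [31, 179, 170], [16, 166, 186], [16, 161, 198], [15, 170, 198], [16, 164, 194], [15, 161, 187]]
yellow [556.   14.2] [ 0.31  0.74 -0.59  2.09  0.8   0.55 -0.76]
red [564.9 -75.3] [ 0.51  0.77 -0.65  2.05  0.83  0.6  -0.63]
black [482.3   6.9] [ 0.24  0.67 -0.48  2.25  0.81  0.4  -0.82]
green [491.2 -82.6] [ 0.5   0.7  -0.58  2.21  0.88  0.47 -0.69]
```

```bash
cat >> blk.py <<'E'
def pick(col,near,yaw):
    rv=down(np.radians(yaw)).as_rotvec(); env.set_gripper(0.55)
    env.move_pose([*near,160],rv); env.wait(0.15)
    c,p,d=shot('wrist',f'pick_{col}.png')
    L=locate(c,p,d,near); b=base(c,p,col,near); print(L,b)
    assert np.hypot(*(L[0]-near))<8 and 12<L[2][0]<17 and 32<L[2][1]<40, 'moved?'
    y=min([L[1],L[1]+180,L[1]-180],key=lambda t:abs(t-yaw)); rv=down(np.radians(y)).as_rotvec()
    xy=L[0]
    env.servo_line([*xy,70],max_speed=150,rot=rv)
    g=env.servo_line([*xy,22],max_speed=80,guard=10); s=env.state(); print('down',g,s['eef_pos'].round(1),s['contact_force'].round(1))
    if g: return
    env.set_gripper(0.0,f_grip=90); s=env.state(); print('grip',s['opening'],s['eef_pos'].round(1),s['contact_force'].round(1))
    env.servo_line([*xy,120],max_speed=150); s=env.state(); print('lift',s['clock'],s['opening'],s['contact_force'].round(1))
def carry(col):
    xy=SEAT+RM@CB[col]; rv=down(A).as_rotvec()
    env.move_pose([*xy,120],rv); env.wait(0.2); s=env.state(); print('carry',s['clock'],s['opening'],s['eef_pos'].round(1),s['contact_force'].round(1))
    shot('wrist',f'carry_{col}.png')
def place(col,xy=None,yaw=None):
    xy=SEAT+RM@CB[col] if xy is None else xy; rv=down(A if yaw is None else yaw).as_rotvec()
    env.servo_line([*xy,70],max_speed=120,rot=rv)
    g=env.servo_line([*xy,40.5],max_speed=30,guard=9); s=env.state(); print('place',g,s['eef_pos'].round(2),s['contact_force'].round(1),round(s['opening'],3))
    return g
def release(col):
    s=env.state()
    env.set_gripper(0.38); x,y,z=s['eef_pos']; env.servo_line([x,y,130],max_speed=150)
    s=env.state(); print('up',s['clock'],s['contact_force'].round(1)); shot('wrist',f'rel_{col}.png')
E
python3 - <<'E'
from blk import *
pick('green',np.array([565.2,-302.2]),9.9); carry('green')
E
```

```text
(array([ 565.38873291, -301.09484863]), 10.063482284545898, (13.40185260772705, 35.127906799316406), 891, np.float64(51.69257422801215)) [((565.1505126953125, -301.376220703125), (42.77401351928711, 57.91476821899414), 9.828119277954102)]
down False [ 565.6 -300.9   21.9] [0.3 0.5 0.5]
grip 0.14720033483785122 [ 565.9 -301.2   22.7] [ 0.  -0.4  4.1]
lift 27.1083 0.1493693269854751 [ 0.3 -0.3 -2.2]
carry 28.225 0.14724695694578346 [492.1 -84.2 119.7] [-0.2 -0.  -2. ]
```

View pics/pick_green.png

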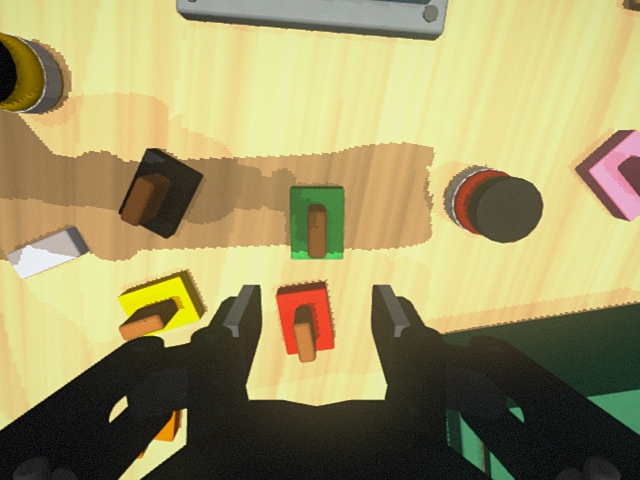

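View pics/carry_green.png

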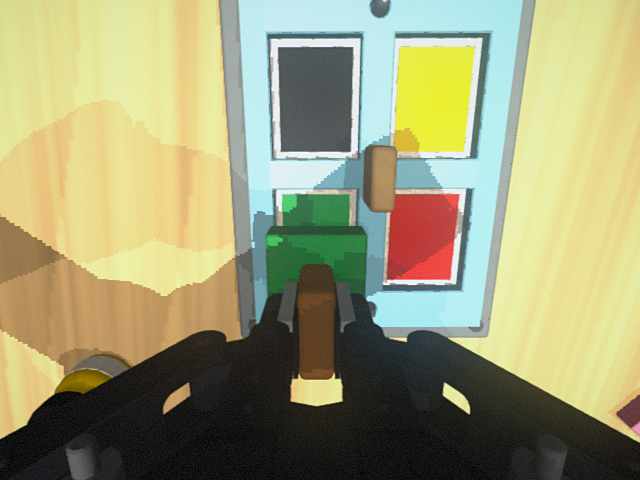

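```bash
python3 - <<'E'
from blk import *
place('green'); release('green')
E
```

```text
place True [490.98 -82.62  42.68] [-0.8 -1.1  4.9] 0.148
up 30.75 [ 0.4 -0.9  0.2]
```

View pics/rel_green.png

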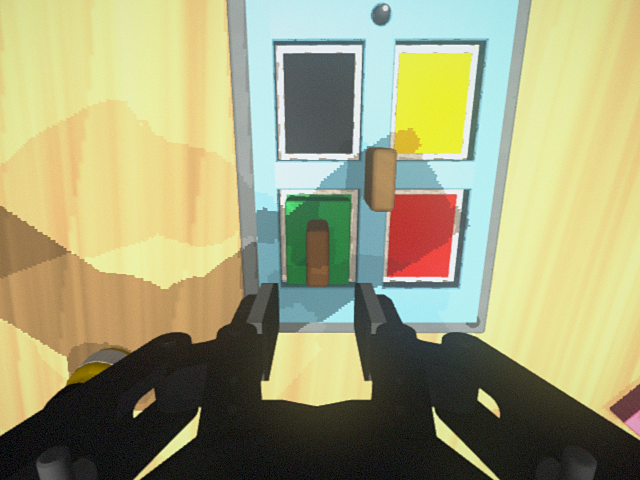

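```bash
python3 - <<'E'
from blk import *
pick('red',np.array([570.6,-390.9]),18.3); carry('red')
E
```

```text
(array([ 570.66387939, -390.72354126]), 18.74896812438965, (13.42979621887207, 35.46046447753906), 888, np.float64(51.60385635256965)) [((570.4570922851562, -390.2964782714844), (42.59965896606445, 58.149017333984375), 18.512155532836914)]
down False [ 570.9 -390.5   22. ] [ 0.1 -0.   0.1]
grip 0.15027614715866575 [ 571.3 -390.8   22.8] [0.1 0.7 3.2]
lift 35.2083 0.1516760809618859 [-0.6 -0.3 -2. ]
carry 36.6083 0.14344017617633964 [565.1 -77.  119.7] [-0.8 -0.2 -1.3]
```

View pics/carry_red.png

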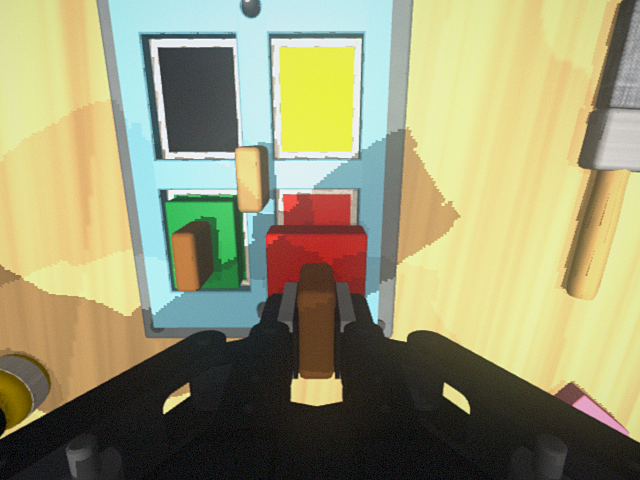

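View pics/pick_red.png

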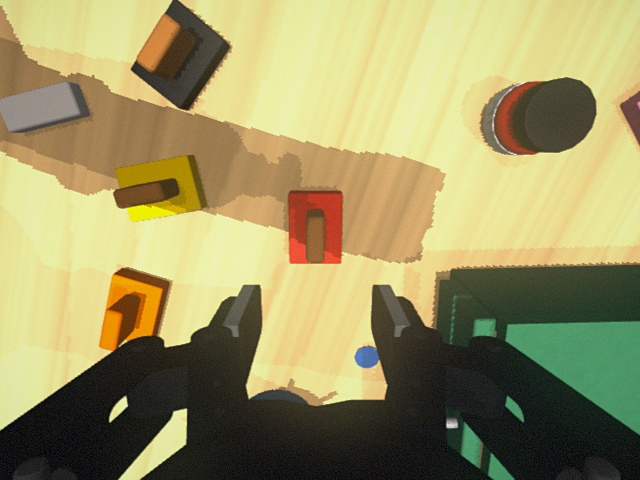

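```bash
python3 - <<'E'
from blk import *
place('red'); release('red')
pick('black',np.array([435,-300]),-20.6); carry('black')
E
```

```text
place True [564.53 -75.4   42.76] [ 0.2 -0.2  4.9] 0.148
up 39.125 [-1.   0.8  0. ]
(array([ 434.93966675, -299.23709106]), -21.328765869140625, (13.84404182434082, 35.31891632080078), 894, np.float64(51.65418821806796)) [((432.9499206542969, -275.2735290527344), (14.249466896057129, 25.249874114990234), 81.06627655029297), ((452.6553649902344, -289.3486022949219), (10.644783973693848, 15.444195747375488), 69.61248779296875)]
down False [ 435.2 -299.2   22.2] [ 0.8  0.3 -0.4]
grip 0.14742323620266928 [ 435.3 -299.4   22.6] [-0.4  0.1  6.2]
lift 43.3833 0.1512732781232787 [-0.7  0.3 -2.3]
carry 44.7667 0.14841760688878833 [482.4   5.2 119.8] [ 0.5  0.8 -2.4]
```

View pics/carry_black.png

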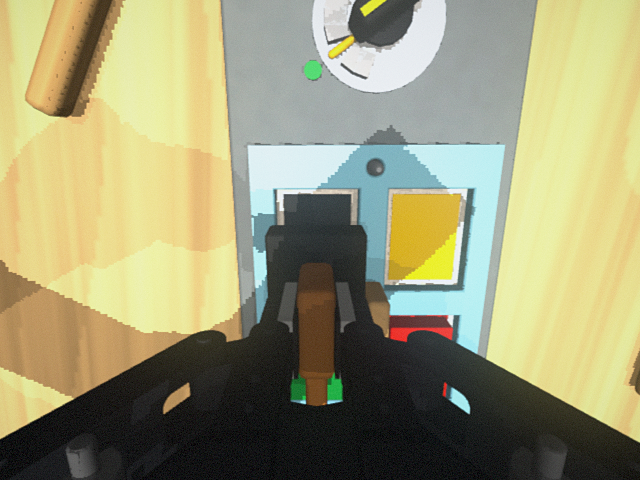

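View pics/pick_black.png

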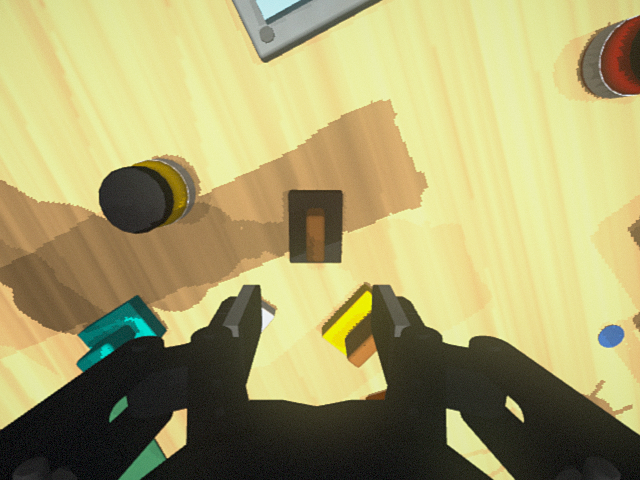

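```bash
python3 - <<'E'
from blk import *
place('black'); release('black')
pick('yellow',np.array([442.2,-399.4]),-61.6); carry('yellow')
E
```

```text
place True [482.13   6.88  42.62] [-0.4 -0.1  5.1] 0.149
up 47.2917 [ 0.2 -0.7 -0.2]
(array([ 441.92559814, -400.11657715]), -61.463706970214844, (13.411776542663574, 36.610755920410156), 900, np.float64(51.632017364679754)) [((439.9290466308594, -417.3183898925781), (38.02342987060547, 13.742226600646973), 27.424135208129883), ((424.77777099609375, -392.998046875), (34.42677307128906, 14.280591011047363), 28.610828399658203)]
down False [ 442.1 -400.    21.9] [ 0.6 -0.2  0.6]
grip 0.1454675153215734 [ 442.3 -400.4   22.6] [ 0.1 -0.5  3.6]
lift 52.05 0.14755394243597936 [ 0.6 -0.3 -2.6]
carry 53.8333 0.14751359377074513 [556.1  12.7 119.8] [ 0.4  0.1 -2.1]
```

View pics/pick_yellow.png

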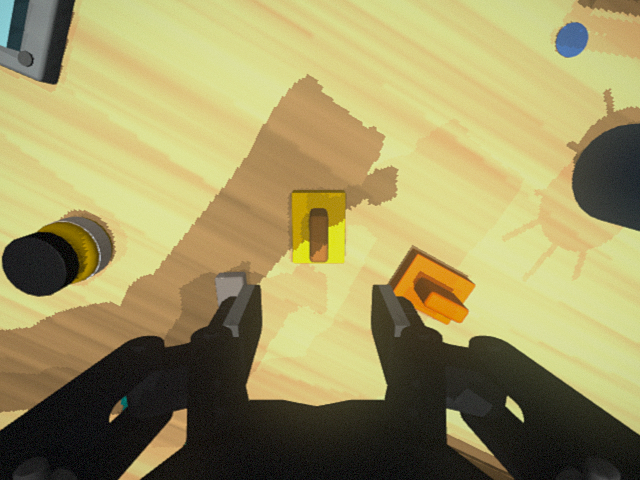

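View pics/carry_yellow.png

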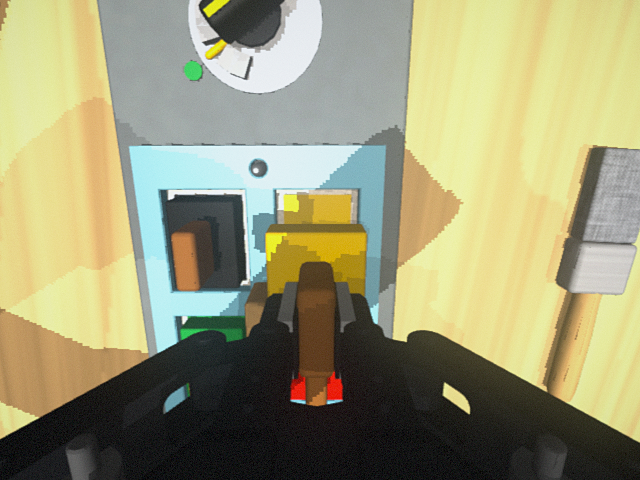

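```bash
python3 - <<'E'
from blk import *
place('yellow'); release('yellow')
env.move_pose([520,0,260],down(np.radians(-50)).as_rotvec()); env.wait(0.2)
c,p,d=shot('wrist','w10.png'); shot('top','t10.png'); print(env.state()['clock'])
for n,b in CB.items():
    t=SEAT+RM@b; L=locate(c,p,d,t,rad=30,z0=20); print(n,((L[0]-t)@RM).round(1),L[1],L[3],round(L[4],1))
E
```

```text
place True [555.69  14.11  42.63] [-0.3 -0.3  4.4] 0.145
up 56.3667 [-0.7  1.1 -0.4]
57.35
yellow [-0.9 -0. ] 5.887080192565918 603 71.7
red [-0.8 -0.1] 5.204281330108643 549 71.6
black [-0.6 -0.6] 5.857503414154053 552 71.6
green [ 0.1 -0.5] 8.0675048828125 209 70.8
```

View pics/w10.png

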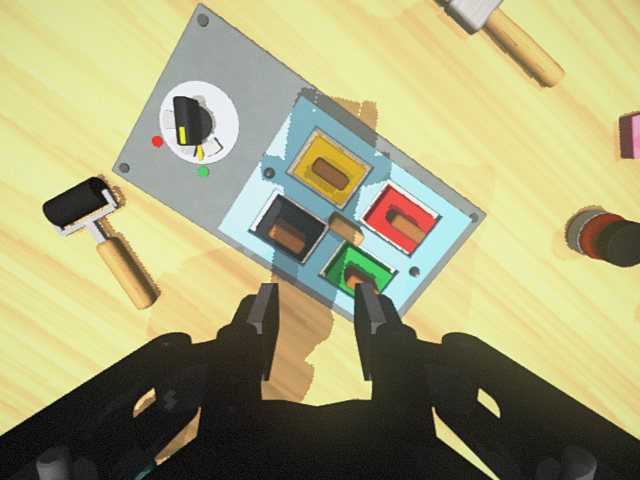

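View pics/t10.png

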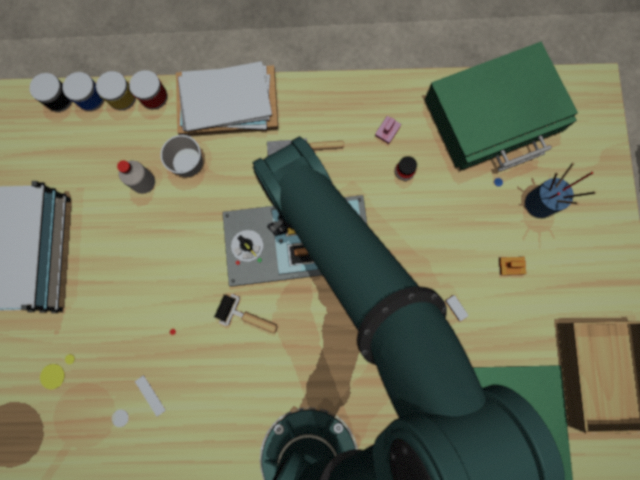

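```bash
python3 - <<'E'
from h import *
P=[506.4,144.9]
env.set_gripper(0.5)
D=lambda y:down(np.radians(y)).as_rotvec()
env.move_pose([*P,130],D(-49.9))
print(env.servo_line([*P,42],max_speed=100,guard=12))
env.set_gripper(0.0,f_grip=60); s=env.state();print(s['clock'],s['opening'],s['contact_force'].round(2),s['eef_pos'].round(1))
env.servo_line([*P,54.5],max_speed=30)
s=env.state();print('lift',s['clock'],s['eef_pos'].round(1),s['contact_force'].round(2),s['opening'])
for y in np.linspace(-49.9,-119.6,5)[1:]:
    env.servo_line([*P,54.5],max_speed=50,rot=D(y))
    s=env.state();print(s['clock'],s['eef_pos'].round(1),s['contact_force'].round(2),s['moment'].round(2),round(s['opening'],3))
c,p,d=shot('wrist','w11.png')
E
```

```text
False
59.8167 0.15342283320280958 [-0.05 -1.07  5.82] [506.8 145.   42.7]
lift 60.3833 [506.6 145.   54.4] [ 2.16  0.64 -7.95] 0.1507235766065898
60.8333 [506.7 145.   54.5] [ 3.31  1.04 -8.6 ] [ 0.21 -0.66 -0.03] 0.153
61.2833 [506.7 144.9  54.5] [ 2.85  0.16 -7.51] [ 0.13 -0.82  0.02] 0.152
61.7333 [506.7 144.9  54.5] [ 3.37  0.74 -6.95] [ 0.01 -0.89 -0.  ] 0.15
62.1833 [506.6 144.8  54.5] [ 4.25 -0.21 -6.81] [-0.11 -1.    0.21] 0.151
```

View pics/w11.png

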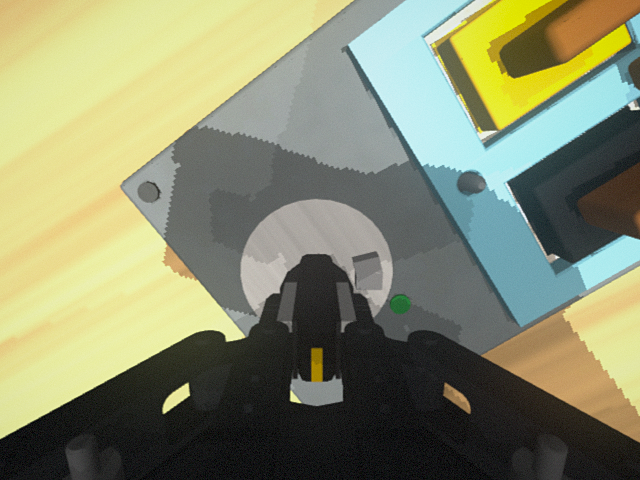

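```bash
python3 - <<'E'
from blk import *
env.servo_line([506.4,144.9,43],max_speed=40)
env.set_gripper(0.5)
env.servo_line([506.4,144.9,130],max_speed=150); env.wait(0.2)
c,p,d=shot('wrist','w12.png')
vs,us=np.mgrid[180:330,230:400]
C=cloud(c,np.stack([us.ravel(),vs.ravel()],1),d[180:330,230:400].ravel()); ok=(C[:,2]>63)&(C[:,2]<90)&(np.hypot(C[:,0]-506,C[:,1]-145)<30)
T=C[ok]; print(len(T),np.percentile(T[:,2],[5,50,95]),cv2.minAreaRect(T[:,:2].astype(np.float32)))
env.move_pose([520,0,280],down(np.radians(-85)).as_rotvec()); env.wait(0.2)
c,p,d=shot('wrist','w13.png'); 
for n,b in CB.items():
    t=SEAT+RM@b; L=locate(c,p,d,t,rad=30,z0=20); print(n,((L[0]-t)@RM).round(1),L[1],L[3],round(L[4],1))
vs,us=np.mgrid[0:480,0:640]; C=cloud(c,np.stack([us.ravel(),vs.ravel()],1),d.ravel())
for q in [(70,-98),(-70,-98),(70,98),(-70,98),(70,0),(-70,0)]:
    w=SEAT+RM@q; k=np.hypot(C[:,0]-w[0],C[:,1]-w[1])<5; print('frame z',q,k.sum(),np.median(C[k,2]).round(1))
env.move_pose([430,-500,300],down(np.radians(-85)).as_rotvec())
shot('top','t13.png'); print(env.state()['clock'])
E
```

```text
1551 [67.37932725 69.67999692 71.04634603] ((506.2597351074219, 144.6516571044922), (13.964273452758789, 41.59238052368164), 60.90538024902344)
yellow [-0.8 -0.3] 5.159755229949951 540 71.7
red [-0.6 -0.3] 5.279963493347168 554 71.7
black [-0.2 -0.1] 4.966017246246338 478 71.6
green [-0.6 -1. ] 7.827980995178223 484 71.6
frame z (70, -98) 76 32.1
frame z (-70, -98) 58 32.1
frame z (70, 98) 76 32.0
frame z (-70, 98) 56 31.9
frame z (70, 0) 75 32.1
frame z (-70, 0) 56 32.3
67.0833
```

View pics/w12.png

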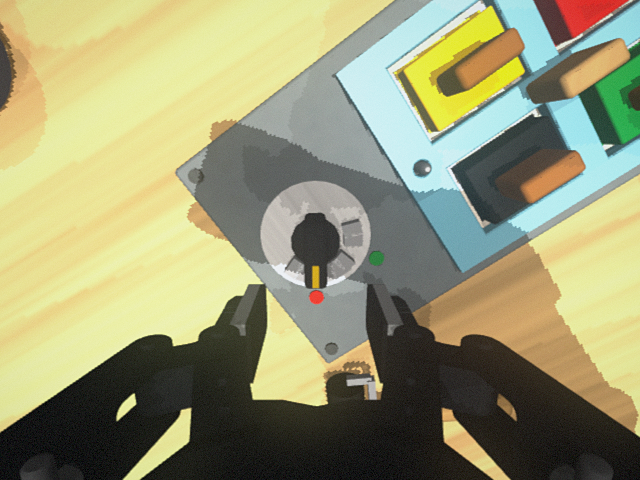

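View pics/w13.png

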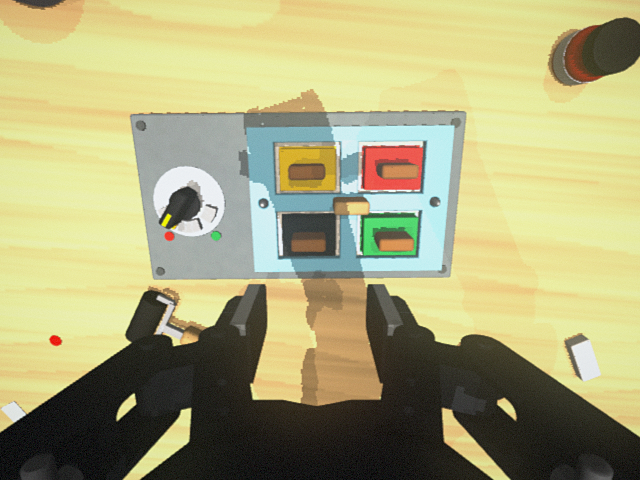

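View pics/t13.png

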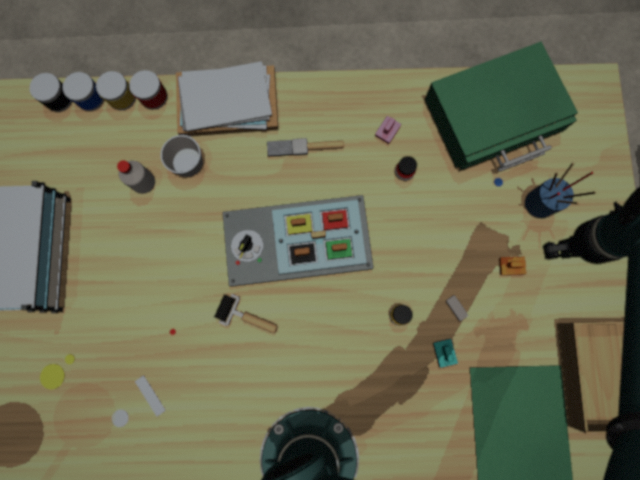

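```bash
python3 -c "
from workcell import env
env.sign_off(); print(env.state()['clock'])"
```

```text
the job is handed in; nothing more can be done
the job is handed in; nothing more can be done
```

The job is done and handed in after about 67 s of robot time. I opened the bed lock, seated the frame, placed the blocks and locked the bed again, in that order. All four blocks were there.

My last checks, all from camera and depth readings:
- **Knob:** the pointer is at the red dot, the bar is within about 0.5° of its starting angle, and its top measures 69.7 mm against an expected 70 mm, so it has dropped home.
- **Frame:** it is on both pins, with the top measuring 31.9–32.3 mm at six points (32 mm means flat on the bed).
- **Blocks:** red, yellow, green and black each stand upright over their own card, about 1 mm or less off centre in the window. All four grip bars top out at 71.6–71.7 mm (72 mm expected).
- **Green block:** it reads about 2° turned from the bed's axis, while the other three are within about 0.7°. It lies flat with room to spare, so I left it.
- **Other things on the table:** the bystanders and the pink, teal and orange blocks look unmoved in the final top picture. I did not measure their positions.

Nothing failed. I saw no knocked block and no slackened grip.

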